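# Roll a resin cartridge into the injection unit's V-tray and load it

### The job

Load the pink-banded resin cartridge into the injection unit without picking it up: with your fingertips roll it sideways over the bench, up the apron and into the V-shaped loading tray, and let it lie there. Then push on its outer end to slide it along the tray, gently, until its nose is fully home in the port. The cartridge is thin-walled, so do not squeeze it or ram it; leave everything else on the bench where it stands, and let go at the end.

Things in the scene. Friction and masses are not known exactly. Their poses are not given: they have to be found in the camera images.
- cartridge: Sealed aluminium cartridge, pink band round its middle, brass disc in its nose: a plain cylinder 28 mm in diameter, 110 mm long, 0.09 to 0.18 kg, lying on the bench, free to roll (stops by itself within a few cm). Origin at its middle, on the axis, 14 mm above the bench at the start. Its y axis is the cylinder's axis, nose at the -y end; x and z turn as it rolls.
- unit: White bench-top injection unit, fixed. Origin on the bench straight below the port's mouth; y points level out of the port along the aluminium V-tray, x across the tray the way the cartridge is rolled in, z up. Housing: y from -240 to 0, x from -120 to 120, 200 mm high (roof fittings to 300). Tray: y from 0 to 195 mm, on the bench.
- apron_foot (a point): Foot of the tray's apron at mid length, at unit x = -86 mm, height 0. From here the apron rises straight at 7 degrees, in the unit's +x direction, to the lip. The cartridge starts on the bench before it: its middle at unit x = -170 to -125, y = 90 to 125 mm, its axis within 0.15 rad of the tray's, nose towards the unit's side.
- lip (a point): Top of the apron at mid length, at unit x = -8 mm, 9.6 mm above the bench: the sharp edge from which the near side of the V falls at 30 degrees. Fingertips rub on the cartridge: pushed at or below its mid height it rolls up freely, from higher it can jam on the apron. On the flat it keeps its heading when pushed; an end that hangs back on the lip is squared by pushing that end over.
- vee (a point): Bottom of the 120-degree V at mid length of the tray, at unit x = 0, 5 mm above the bench. The far side rises from it at 30 degrees to a top edge at x = 20 mm, 16.5 mm above the bench; beyond is a 3 mm thick flange to x = 55 mm. A cartridge lying in the V has its axis at x = 0, 21.2 mm above the bench.
- port (a point): Centre of the port's mouth, a round hole 32 mm in diameter in the aluminium front plate of the unit, at unit y = 0, on the axis of a cartridge in the V, 21.2 mm above the bench. Only friction, 0.5 to 1.5 N, resists sliding in.
- stop (a point): Centre of the rigid flat stop inside the port, 35 mm behind its mouth. With the nose against it the cartridge is home: its middle is at unit y = +20 mm and 75 mm of it stick out of the port.
- spare: Second cartridge, blue band, 28 mm in diameter, standing on end, 110 mm high; leave alone. Origin at the centre of its underside.
- jar: Amber jar with white cap, 48 mm in diameter, 62 mm high; leave alone. Origin at the centre of its underside.
- palette: Round white ceramic palette with shade samples, 104 mm in diameter, 14 mm high; leave alone. Origin at the centre of its underside.
- holder: Clear block 75 x 50 x 22 mm with two tooth crowns on posts, 54 mm high in all; leave alone. Origin at the centre of its underside.
- brush_tray: Pink tray 50 x 190 mm, 18 mm high, with two brushes; leave alone. Origin at the centre of its underside.
- flask: Closed metal moulding flask 100 x 120 mm, 65 mm high, brass below and aluminium above; leave alone. Origin at the centre of its underside.
- dish: Clear round dish, 90 mm in diameter, 14 mm high; leave alone. Origin at the centre of its underside.
Mind the look-alikes: they are no part of the job. Leave any purple, red or turquoise look-alike of the cartridge alone.

How it is judged:
By the outcome, as a careful person would: the job done as asked, in the order asked, and still so for the second after the job is handed in, with the robot touching nothing.
It also fails if it takes over 61 s, if anything falls off the work surface, if the arm or the gripper's body presses on something with over 40 N, if the wrist force passes 120 N, or if a joint passes its speed limit or range.

### The arm

A 6-joint arm with a two-finger parallel gripper is mounted at the origin on the work surface. World frame = base frame: x ahead of the robot, y to its left, z up, the work surface at z = 0. Lengths are in mm, angles in rad, forces in N, time in s.
With the tool pointing down it reaches from about 200 to 875 mm from the base axis. Payload 3.4 kg.
Tool frame: the origin (TCP) lies at the centre of the arm's flange, where the gripper is bolted on; the fingertips stand 199 mm ahead of it and the grasp point (between the pads) lies 180 mm ahead of it; z points along the fingers, y is the direction in which the jaws open and shut (so a half turn about z gives the same grasp; the last joint's range is limited). The gripper opens to 94 mm and grips with 3 to 60 N. Pads are 16 mm wide; open, the fingers measure 119 mm over their backs; the gripper's body (75 mm by 177 mm) begins 78 mm behind the grasp point.
Start: joints at [1.106, 0.276, 1.505, -0, 1.361, -0.121], TCP at [193.824, 541.365, 404.693] pointing down, gripper open.
Joint ranges: [-2.89, 2.89], [-0.75, 2.08], [0.22, 2.7], [-1.18, 4.32], [0.11, 2.71], [-2.7, 2.7]. Speed limits (rad/s): [2.57, 2.57, 3.14, 3.14, 3.14, 3.14].

### API

Orientations are given as a unit quaternion [w, x, y, z].
In Python, from bench import bot gives the robot as it stands. The module is installed in compiled form; this text tells all that it offers.
- The arm moves only by the shell command python3 -m creep 'ROWS' [OPENING] [FORCE]. ROWS is JSON, a list of rows, each a list of 4 numbers: the shift along the tool's x, y, z in m, then the turn about the tool's z in degrees. A call has 1 to 8 rows; each row shifts and turns the pose as measured when the row begins, along the tool's axes as they then stand; what a row does not reach is not made up. A row lasts 1/8 s, in which the tool goes at most 62.5 mm and 10.7 degrees, less where a joint would pass 70% of its speed; a pose out of reach is approached as far as the arm can. A call with a gripper value outside its range is refused whole. OPENING is the closure, from 0 (fully open) to 1 (shut), set as the call begins (- or left out, the last holds). The fingers move at their own pace and stop on an object; FORCE is the grip in N (left out, the last holds). Time passes only in rows, so rows that do not move let the fingers close. It gives the time, the measured TCP pose, the force and the opening at its end, in the units of the state.
- bot.get_state(): the state, without advancing time (a new reading comes with each control period).
- bot.grab_frame(name): name is "scene" or "top" or "wrist"; returns the picture (384x512x3 uint8, red, green, blue); there is no depth.
- bot.get_calibration(name): a dict with "K" (3x3 intrinsics, pixels), "dist" ([k1, k2, p1, p2, k3] as OpenCV has them; the pictures are not rectified), "R" (3x3) and "t" (3): a world point X has camera coordinates R X + t. Camera axes: x right, y down, z forward; pixel columns grow to the right and rows downward; lengths in mm; the calibration is good to about 2 mm. A picture is of the moment at which its call begins: read the wrist's pose just before it. get_calibration takes no time and is no camera call; for the wrist camera it gives the pose at the moment of the call.
- bot.sign_off(): hands the job in, once; it reports no verdict.
The state is a dict: "t": time; "q": joint angles; "qd": joint speeds; "joint_torque": joint torques, N m; "eef_pos": TCP position; "orientation": TCP orientation; "ft_force": force on the tool from outside, world axes, zero at the start; "moment": the same for the moment, N m; "grip_width": opening from 0.0 (shut) to 1.0 (fully open).
Only numpy, scipy, OpenCV 4.12 (cv2) and the standard library are available. Lean on these libraries where they do the work, as an engineer would, in place of code of your own. Each camera call takes 0.05 s, during which the arm holds its last target. There are 200 camera calls.

## Working session

There is one attempt and no reset: what is moved stays moved. The work goes in short steps, Python scripts to look and compute and a shell command to move; the robot and the scene stay as the last step left them, time stands still between calls to the robot, and variables do not carry over. Pictures are saved under pics/ and viewed, on a budget of 10 in all, crops included, one or two more only if the job needs it, and the job is handed in when it is done.

```bash
mkdir -p pics; python3 - <<'E'
from bench import bot
import cv2,numpy as np
s=bot.get_state();print({k:np.round(v,3) for k,v in s.items()})
a=bot.grab_frame("scene");b=bot.grab_frame("top")
cv2.imwrite("pics/scene0.png",a[:,:,::-1]);cv2.imwrite("pics/top0.png",b[:,:,::-1])
for n in("scene","top","wrist"):
  c=bot.get_calibration(n);print(n,np.round(c["K"],1).tolist(),np.round(c["dist"],3),np.round(c["R"],3).tolist(),np.round(c["t"],1))
E
```

```text
{'t': np.float64(0.0), 'q': array([ 1.106,  0.277,  1.506, -0.   ,  1.361, -0.121]), 'qd': array([0.001, 0.001, 0.002, 0.002, 0.001, 0.   ]), 'joint_torque': array([ 1.0000e-03, -4.0459e+01, -2.3723e+01,  7.1000e-02,  3.4000e-02,
       -0.0000e+00]), 'eef_pos': array([193.746, 541.148, 403.803]), 'orientation': array([-0.   ,  0.171,  0.985, -0.001]), 'ft_force': array([ 0.555,  0.066, -0.273]), 'moment': array([0.005, 0.004, 0.042]), 'grip_width': np.float64(1.004)}
scene [[380.7, 0.0, 257.4], [0.0, 380.7, 189.9], [0.0, 0.0, 1.0]] [-0.059  0.     0.     0.     0.   ] [[0.663, -0.749, -0.004], [-0.549, -0.482, -0.683], [0.509, 0.455, -0.731]] [-383.6  330.3  716. ]
top [[481.4, 0.0, 260.5], [0.0, 481.4, 191.5], [0.0, 0.0, 1.0]] [-0.001  0.     0.     0.     0.   ] [[-0.029, -0.999, -0.02], [-0.99, 0.031, -0.14], [0.14, 0.015, -0.99]] [ -15.6  545.4 1226.9]
wrist [[311.0, 0.0, 259.4], [0.0, 311.0, 190.0], [0.0, 0.0, 1.0]] [-0.015  0.     0.     0.     0.   ] [[0.337, 0.941, -0.0], [0.912, -0.326, 0.25], [0.235, -0.084, -0.968]] [-574.4  -25.7  390.5]
```

View pics/top0.png

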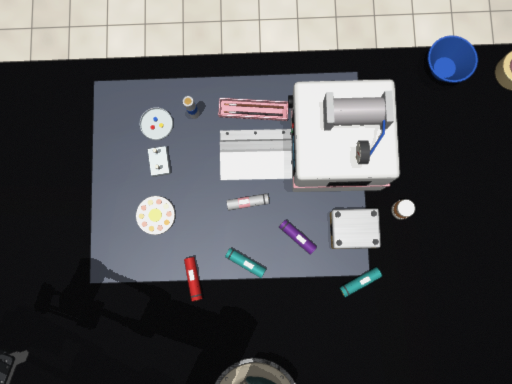

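View pics/scene0.png

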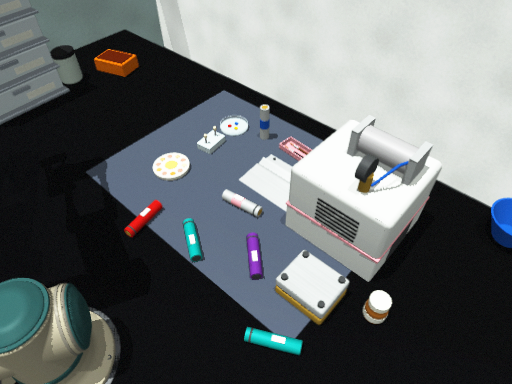

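The top view shows the silver, pink-banded cartridge at (248,202), beside the tray (220-292, 130-180) and the unit on the right. The look-alikes are purple (298,236), teal (246,262) and (361,282), and red (193,279). Only the silver cartridge with the pink band fits, and I'll confirm it in an enlarged crop.

```bash
cat > h.py <<'E'
import numpy as np,cv2
from bench import bot
def ray(n,px,z,c=None):
    c=c or bot.get_calibration(n);K=np.array(c["K"]);R=np.array(c["R"]);t=np.array(c["t"])
    p=cv2.undistortPoints(np.array(px,float).reshape(-1,1,2),K,np.array(c["dist"])).reshape(-1,2)
    d=np.c_[p,np.ones(len(p))]@R;o=-R.T@t
    return o+d*((z-o[2])/d[:,2])[:,None]
def proj(n,X,c=None):
    c=c or bot.get_calibration(n)
    return cv2.projectPoints(np.array(X,float).reshape(-1,1,3),cv2.Rodrigues(np.array(c["R"]))[0],np.array(c["t"]),np.array(c["K"]),np.array(c["dist"]))[0].reshape(-1,2)
E
python3 - <<'E'
from h import *
im=cv2.imread("pics/top0.png")
cv2.imwrite("pics/crop0.png",cv2.resize(im[90:220,205:310],None,fx=4.5,fy=4.5,interpolation=cv2.INTER_CUBIC))
pts=[[229,204],[268,199],[220,180],[292,180],[220,130],[292,130],[248,202]]
print(np.round(ray("top",pts,14)))
E
```

```text
[[ 517.   53.   14.]
 [ 527.  -51.   14.]
 [ 583.   76.   14.]
 [ 577. -117.   14.]
 [ 721.   74.   14.]
 [ 715. -123.   14.]
 [ 521.    2.   14.]]
```

View pics/crop0.png

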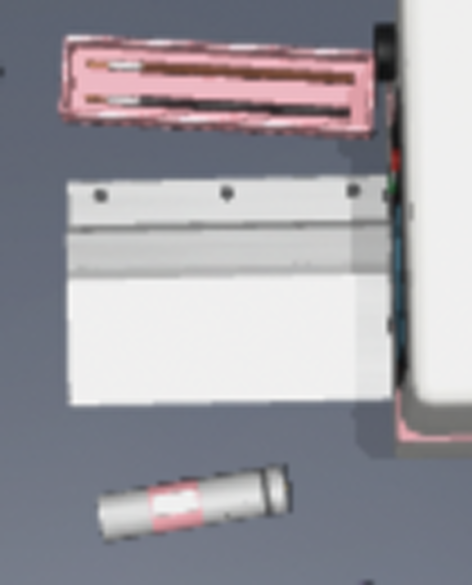

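The crop confirms it: silver body, pink band and a dark ring with brass at the right (nose) end, lying next to the apron. Next I'll compute the unit and cartridge poses.

```bash
cat > m0.py <<'E'
from h import *
f=lambda u,v:[205+u/4.5-.4,90+v/4.5-.4]
fl,fr=ray("top",[f(69,405),f(392,400)],0)
ll,lr=ray("top",[f(68,277),f(390,270.5)],9.6)
tl,tr=ray("top",[f(68,229),f(390,221)],16.5)
print(np.round([fl,fr,ll,lr,tl,tr],1))
for a,b in((fl,fr),(ll,lr),(tl,tr)): d=a-b;print("yaw",np.arctan2(-d[0],d[1]))
im=cv2.imread("pics/top0.png").astype(int)[185:222,222:278]
m=(im.sum(2)>330).astype('uint8')
c=max(cv2.findContours(m,0,1)[0],key=cv2.contourArea)
r=cv2.boxPoints(cv2.minAreaRect(c))+[222,185];print(np.round(r,1))
w=ray("top",r,14);print(np.round(w,1),w.mean(0))
E
python3 m0.py
```

```text
[[ 586.4   77.8    0. ]
 [ 583.1 -117.4    0. ]
 [ 663.3   76.1    9.6]
 [ 660.8 -118.7    9.6]
 [ 691.3   74.9   16.5]
 [ 689.7 -119.5   16.5]]
yaw -0.016619371609333404
yaw -0.012883771335757714
yaw -0.008504891763616294
[[222. 221.]
 [222. 185.]
 [277. 185.]
 [277. 221.]]
[[472.2  72.8  14. ]
 [569.1  71.1  14. ]
 [564.4 -76.6  14. ]
 [467.8 -73.3  14. ]] [518.36114259  -1.48931306  14.        ]
```

```bash
python3 -m creep '[[0,0,0,-9.5],[0,0,0,-9.5],[-0.029,-0.053,0.008,0],[-0.029,-0.053,0.008,0],[-0.029,-0.053,0.008,0],[-0.029,-0.053,0.008,0],[-0.029,-0.053,0.008,0],[-0.029,-0.053,0.008,0]]' 0.35
```

```text
t: 1.1
eef_pos: [370.6, 218.2, 352.4]
orientation: [-0.0, -0.005, 1.0, -0.001]
ft_force: [1.1, 0.7, 0.4]
grip_width: 0.653
```

```bash
python3 -m creep '[[-0.025,-0.054,0.008,1.3],[-0.025,-0.054,0.008,0],[-0.025,-0.054,0.008,0],[-0.025,-0.054,0.006,0],[0,0,0,0]]'; python3 - <<'E'
from h import *
c=bot.get_calibration("wrist");s=bot.get_state();im=bot.grab_frame("wrist")
print(s["eef_pos"],s["orientation"]);cv2.imwrite("pics/w1.png",im[:,:,::-1])
import pickle;pickle.dump(c,open("w1.pkl","wb"));print(-np.array(c["R"]).T@c["t"],c["R"])
E
```

```text
t: 1.72
eef_pos: [472.0, -9.9, 320.8]
orientation: [0.0, 0.01, 1.0, -0.001]
ft_force: [0.7, 0.7, -0.3]
grip_width: 0.651
[472.00948186  -9.8773949  320.84649547] [ 1.76320680e-04  1.04444413e-02  9.99944706e-01 -1.21128528e-03]
[399.46544252  -8.63277916 301.23907835] [[ 0.02101733  0.99977839 -0.00120014]
 [ 0.96791852 -0.02004692  0.2504633 ]
 [ 0.25038373 -0.00642571 -0.96812535]]
```

View pics/w1.png

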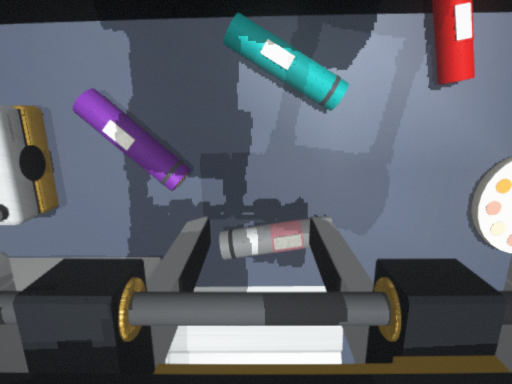

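The wrist view shows the cartridge between the fingertips, its nose at (222,244) on the left and the pink band at about (287,237). Purple and teal lie behind, towards the robot, and the tray is below. I'll measure its axis from this view and from the top view.

```bash
cat > u.py <<'E'
from h import *
yaw=-0.013;ux=np.array([np.cos(yaw),np.sin(yaw)]);uy=np.array([-ux[1],ux[0]])
O=np.array([586.4,77.8])+86*ux-195*uy   # from top view foot corner
O=(O+np.array([663.3,76.1])+8*ux-195*uy)/2
toU=lambda w:np.c_[(np.atleast_2d(w)[:,:2]-O)@ux,(np.atleast_2d(w)[:,:2]-O)@uy]
E
python3 - <<'E'
from u import *
import pickle;c=pickle.load(open("w1.pkl","rb"))
print("O",O)
w=ray("wrist",[[223,244],[287,237],[272,239],[303,234]],14,c);print("wrist",np.round(w,1).tolist(),np.round(toU(w),1).tolist())
f=lambda u,v:[205+u/4.5-.4,90+v/4.5-.4]
w=ray("top",[f(101,518),f(289,489),f(176,506)],14);print("top",np.round(w,1).tolist(),np.round(toU(w),1).tolist(),np.linalg.norm(w[0]-w[1]))
print(proj("wrist",[[500,0,14]],c))
E
```

```text
O [ 669.31109996 -118.64450552]
wrist [[528.7, -48.1, 14.0], [522.5, 15.8, 14.0], [524.3, 0.9, 14.0], [519.6, 31.7, 14.0]] [[-141.5, 68.7], [-148.5, 132.6], [-146.5, 117.7], [-151.6, 148.4]]
top [[515.4, 58.6, 14.0], [529.2, -53.5, 14.0], [521.2, 13.8, 14.0]] [[-156.2, 175.2], [-140.9, 63.3], [-149.9, 130.5]] 112.94968343976768
[[270.78495961 215.85991047]]
```

```bash
python3 -m creep '[[-0.006,0.006,0.04,0],[-0.006,0.006,0.04,0],[0,0,0.024,0],[0,0,0.007,0],[0,0,0.004,0]]'; python3 - <<'E'
from u import *
s=bot.get_state();print(s["eef_pos"],s["ft_force"],toU(s["eef_pos"]))
E
```

```text
t: 2.4
eef_pos: [481.3, 9.5, 204.5]
orientation: [-0.0, 0.007, 1.0, 0.0]
ft_force: [-0.2, -0.0, -0.4]
grip_width: 0.65
[481.2825624    9.47562436 204.53992425] [-0.16900027 -0.01274082 -0.35339   ] [[-189.67816414  125.66500175]]
```

```bash
python3 -m creep '[[-0.005,0,0,0],[-0.005,0,0,0],[-0.005,0,0,0],[-0.005,0,0,0],[-0.005,0,0,0],[-0.006,0,0,0],[-0.006,0,0,0],[-0.006,0,0,0]]'; python3 -m creep '[[-0.006,0,0,0],[-0.006,0,0,0],[-0.006,0,0,0],[-0.006,0,0,0],[-0.005,0,0,0]]'; cat > look.py <<'E'
import sys
from u import *
n=sys.argv[1];s=bot.get_state();c=bot.get_calibration("top");im=bot.grab_frame("top")[:,:,::-1]
print(np.round(s["eef_pos"],1),np.round(s["ft_force"],2),"U",np.round(toU(s["eef_pos"]),1),"tip",s["eef_pos"][2]-199)
w=bot.grab_frame("wrist")[:,:,::-1]
cv2.imwrite(f"pics/{n}_top.png",im);cv2.imwrite(f"pics/{n}_w.png",w)
a=cv2.resize(im[110:230,205:315],(495,540),interpolation=cv2.INTER_CUBIC)
cv2.imwrite(f"pics/{n}.png",np.hstack([a[:,:300],cv2.resize(w,(500,540))]) if 0 else np.vstack([cv2.resize(im[120:215,205:310],(525,475),interpolation=2)]))
E
python3 look.py r1
```

```text
t: 3.4
eef_pos: [528.0, 9.0, 207.4]
orientation: [0.002, 0.007, 1.0, 0.0]
ft_force: [-1.9, -0.1, 1.0]
grip_width: 0.644
t: 4.03
eef_pos: [558.8, 8.7, 207.3]
orientation: [0.002, 0.007, 1.0, 0.0]
ft_force: [-2.0, 0.8, 0.9]
grip_width: 0.648
[558.8   8.7 207.3] [-1.98  0.76  0.87] U [[-112.1  125.9]] tip 8.288450944208137
```

```bash
sed -i '/^a=/,$d' look.py; cat >> look.py <<'E'
a=cv2.resize(im[120:215,205:310],(420,380),interpolation=2)
b=cv2.resize(w[120:300,150:350],(380,342),interpolation=2)
o=np.zeros((380,800,3),'uint8');o[:,:420]=a;o[:342,420:]=b
cv2.imwrite(f"pics/{n}.png",o)
E
python3 look.py r1
```

```text
[559.2   8.6 207.3] [-0.6   0.3   0.49] U [[-111.8  125.8]] tip 8.319810663091147
```

View pics/r1.png

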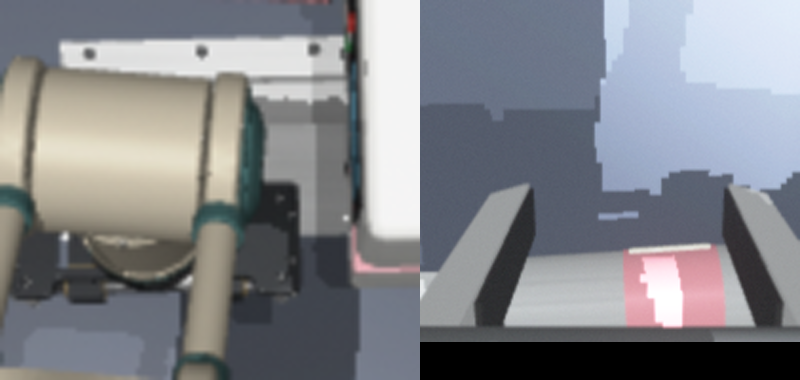

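```bash
python3 - <<'E'
from u import *
g=lambda u,v:[150+(u-420)/1.9,120+v/1.9]
w=ray("wrist",[g(505,262),g(625,252),g(720,244)],19);u=toU(w);print(np.round(u,1),np.polyfit(u[:,1],u[:,0],1))
# pink band columns
w=ray("wrist",[g(625,265),g(724,258)],27);print(np.round(toU(w),1))
E
```

```text
[[ -98.9   87.5]
 [-102.2  125. ]
 [-104.9  154.5]] [-8.98819011e-02 -9.09905167e+01]
[[-101.9  125. ]
 [-104.1  154.5]]
```

```bash
python3 -m creep '[[0.002,0,0.002,0],[-0.005,0,0.001,0],[-0.006,0,0.001,0],[-0.006,0,0.0005,0],[-0.006,0,0,0],[-0.006,0,-0.0004,0],[-0.006,0,-0.0004,0],[-0.006,0,-0.0004,0]]'; python3 look.py r2
```

```text
t: 5.22
eef_pos: [598.5, 8.2, 203.5]
orientation: [-0.0, 0.007, 1.0, 0.0]
ft_force: [-2.4, 0.6, 2.0]
grip_width: 0.651
[598.5   8.2 203.5] [-2.35  0.58  2.  ] U [[-72.5 125.9]] tip 4.511127352927929
```

```bash
python3 -m creep '[[-0.002,0,-0.002,0],[-0.006,0,-0.001,0],[-0.006,0,-0.001,0],[-0.006,0,-0.001,0],[-0.005,0,-0.001,0]]'; python3 look.py r3
```

```text
t: 5.95
eef_pos: [625.0, 7.8, 210.1]
orientation: [-0.0, 0.007, 1.0, 0.0]
ft_force: [-1.7, -0.4, 0.8]
grip_width: 0.651
[625.    7.8 210.1] [-1.75 -0.44  0.82] U [[-46.  125.9]] tip 11.095762971525318
```

View pics/r3.png

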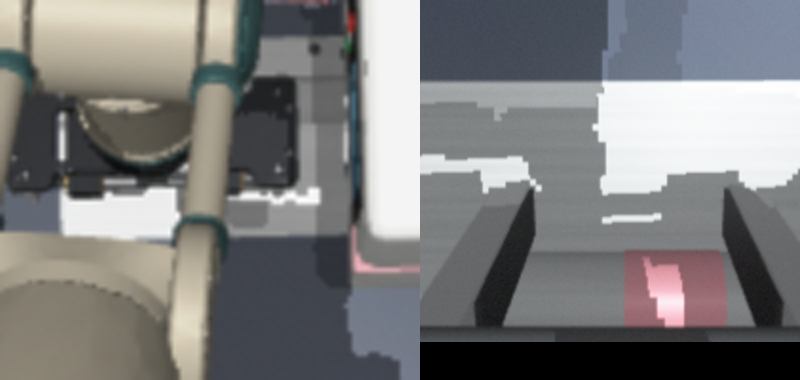

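```bash
python3 - <<'E'
from u import *
g=lambda u,v:[150+(u-420)/1.9,120+v/1.9]
print(np.round(toU(ray("wrist",[g(440,81),g(770,81)],0)),1))
E
python3 -m creep '[[-0.004,0,-0.0004,0],[-0.004,0,-0.0004,0],[-0.004,0,-0.0004,0],[-0.003,0,-0.0004,0],[-0.003,0,-0.0004,0],[0,0,0,0]]'; python3 look.py r4
```

```text
[[-85.5  64.7]
 [-85.4 172.3]]
t: 6.8
eef_pos: [644.6, 7.4, 212.0]
orientation: [0.0, 0.007, 1.0, 0.0]
ft_force: [-0.3, -0.1, 0.6]
grip_width: 0.651
[644.6   7.4 212. ] [-0.28 -0.13  0.63] U [[-26.3 125.8]] tip 12.951558470922748
```

View pics/r4.png

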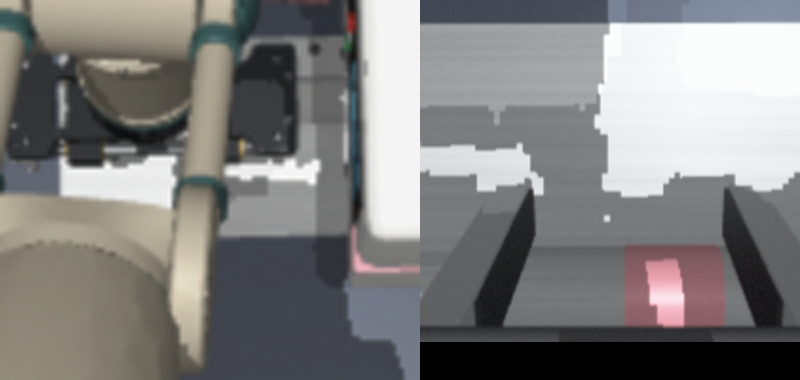

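```bash
for i in 1; do python3 -m creep '[[-0.002,0,0,0],[-0.002,0,0,0],[-0.001,0,0,0],[0,0,0,0]]'; done; python3 look.py r5; python3 - <<'E'
import cv2,numpy as np
for n in ("r3","r4","r5"):
  w=cv2.imread(f"pics/{n}_w.png").astype(int); m=(w[:,:,2]-w[:,:,1]>25)
  m[:230]=0; ys,xs=np.nonzero(m[:, 240:325]); print(n,ys.min(),ys.max(),xs.min()+240,xs.max()+240,m.sum())
E
```

```text
t: 7.4
eef_pos: [646.5, 7.5, 211.9]
orientation: [-0.004, 0.007, 1.0, 0.0]
ft_force: [-2.5, -0.8, 1.7]
grip_width: 0.65
[646.5   7.5 211.9] [-2.5  -0.85  1.73] U [[-24.5 125.8]] tip 12.872935582570818
r3 252 292 258 311 2270
r4 250 292 258 310 2568
r5 250 292 258 310 2488
```

```bash
python3 - <<'E'
from u import *
c=bot.get_calibration("wrist");R=np.array(c["R"]);C=-R.T@np.array(c["t"]);print("cam U",toU(C),C[2])
# ray for silhouette pixel (284,249.7) in unit x,z
for v in (249,250.5):
  p=ray("wrist",[[284,v]],0,c)[0];a=np.r_[toU(C)[0][0],C[2]];b=np.r_[toU(p)[0][0],0];d=(b-a)/np.linalg.norm(b-a);n=np.array([-d[1],d[0]]);n*=np.sign(n[0])
  for z in (21.2,23.6,25): 
    # axis = on line offset 14 along n
    q=a+14*n; s=(z-q[1])/d[1]; print(v,z,"axis x",(q+s*d)[0])
E
```

```text
cam U [[-97.19984602 125.59704986]] 192.91889654588644
249 21.2 axis x -2.738988691435921
249 23.6 axis x -3.843799450163317
249 25 axis x -4.488272392754311
250.5 21.2 axis x -1.7338793650965982
250.5 23.6 axis x -2.8522724719848327
250.5 25 axis x -3.504668451002985
```

```bash
python3 -m creep '[[0.003,0,0,0],[0.006,0,-0.001,0],[0.015,0,-0.006,0],[0.03,0,-0.03,0],[0.03,0,-0.05,0],[0.03,0,-0.04,0],[0,0,0,0]]'; python3 look.py r6; python3 - <<'E'
import cv2
cv2.imwrite("pics/r6b.png",cv2.imread("pics/r6_w.png"))
E
```

```text
t: 8.38
eef_pos: [528.5, 9.1, 343.5]
orientation: [-0.0, 0.007, 1.0, 0.0]
ft_force: [1.5, -0.7, -0.1]
grip_width: 0.653
[528.5   9.1 343.5] [ 1.51 -0.68 -0.05] U [[-142.5  125.9]] tip 144.50218433145602
```

View pics/r6b.png

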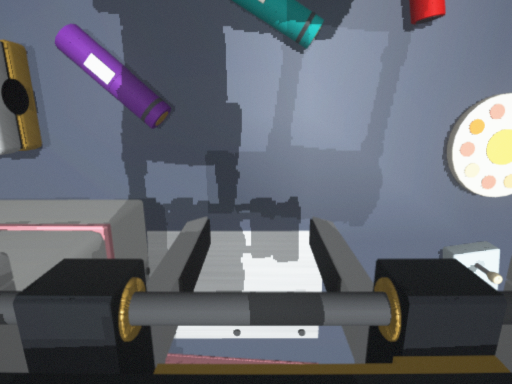

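The apron between the fingers (rows 231-290) is empty, so the cartridge hasn't rolled back. The gripper's crossbar hides the tray, so I'll check with the scene and top cameras.

```bash
python3 - <<'E'
from h import *
t=cv2.imread("pics/r6_top.png");s=bot.grab_frame("scene")[:,:,::-1];cv2.imwrite("pics/r6_s.png",s)
o=np.zeros((400,800,3),'uint8');o[:380,:420]=cv2.resize(t[120:215,205:310],(420,380),interpolation=2);o[:380,420:]=cv2.resize(s[140:235,220:315],(380,380),interpolation=2)
cv2.imwrite("pics/r6c.png",o)
E
```

```text
(no output)
```

View pics/r6c.png

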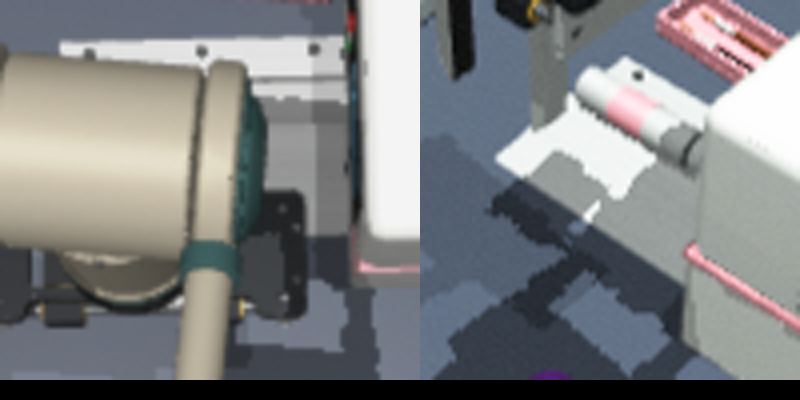

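```bash
python3 - <<'E'
from u import *
toW=lambda x,y,z:[*(O+x*ux+y*uy),z]
q=lambda P:np.round((proj("scene",P)-[220,140])*4+[420,0])
print("axis ends y=182,72 :",q([toW(0,182,21.2),toW(0,72,21.2)]).tolist())
# silhouette edges expected in V for mid & ends
s=cv2.imread("pics/r6_s.png").astype(int)
m=((s[:,:,2]-s[:,:,1]>30)).astype('uint8');m[:155]=0;m[185:]=0;m[:,:255]=0;m[:,285:]=0
ys,xs=np.nonzero(m);print("band px",xs.mean(),ys.mean(),len(xs))
for z in(21.2,25,28):print(z,np.round(toU(ray("scene",[[xs.mean(),ys.mean()]],z)),1))
f=lambda u,v:[220+(u-420)/4,140+v/4]
print(np.round(toU(ray("scene",[f(590,84),f(683,148)],21.2)),1))
E
```

```text
axis ends y=182,72 : [[589.0, 81.0], [712.0, 156.0]]
band px 271.73770491803276 167.85245901639345 61
21.2 [[ -5.6 142.3]]
25 [[ -8.7 139.8]]
28 [[-11.1 137.8]]
[[ -1.8 179.8]
 [ -7.3  90.9]]
```

```bash
python3 -m creep '[[-0.038,0.025,0,0],[-0.038,0.025,0,0],[-0.038,0.025,0,0],[-0.038,0.025,0,0],[0,0.01,0,0],[0,0,0,0],[0,0,0,0]]'; python3 look.py r7; python3 - <<'E'
from u import *
import pickle
t=cv2.imread("pics/r7_top.png");s=bot.grab_frame("scene")[:,:,::-1];w=cv2.imread("pics/r7_w.png");cv2.imwrite("pics/r7_s.png",s)
pickle.dump(bot.get_calibration("wrist"),open("w7.pkl","wb"))
o=np.zeros((600,800,3),'uint8')
o[:300,:400]=cv2.resize(t[130:190,210:290],(400,300),interpolation=2);o[:300,400:]=cv2.resize(s[145:190,250:310],(400,300),interpolation=2);o[300:,:400]=cv2.resize(w,(400,300),interpolation=3)
o[300:,400:]=cv2.resize(w[210:285,40:140] if 0 else w[190:290,40:173],(400,300),interpolation=2)
cv2.imwrite("pics/r7c.png",o)
E
```

```text
t: 9.4
eef_pos: [689.3, 118.9, 321.8]
orientation: [-0.013, 0.008, 1.0, -0.001]
ft_force: [0.6, 0.2, 0.4]
grip_width: 0.652
[689.3 118.9 321.8] [0.6  0.18 0.43] U [[ 16.9 237.8]] tip 122.84382003447655
```

View pics/r7c.png

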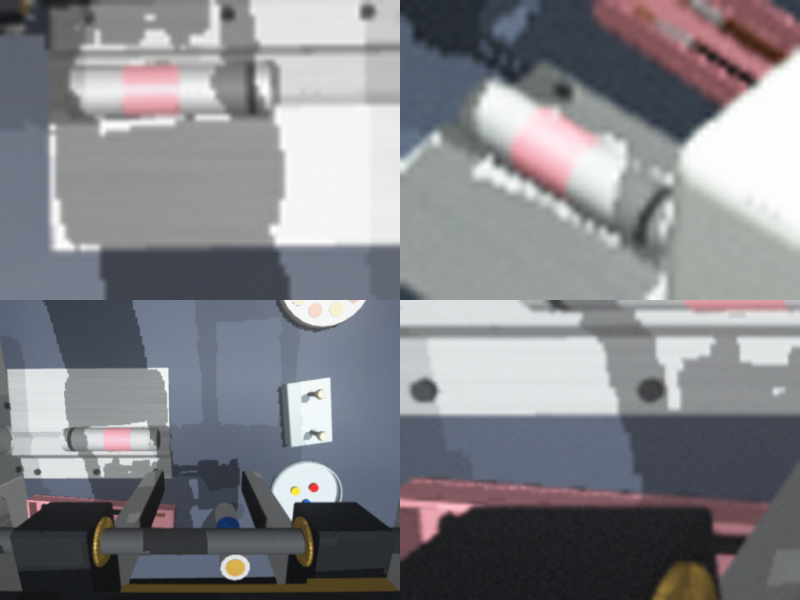

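The top view is clear now: the cartridge lies parallel to the tray between the near edge and the far-edge line (crop x 68-276, y 62-117), nose to the right. I'll put numbers on it.

```bash
python3 - <<'E'
from u import *
import pickle
g=lambda u,v:[210+u/5-.4,130+v/5-.4]
print("top",np.round(toU(ray("top",[g(68,90),g(276,87.5)],21.2)),1).tolist())
print("toplip/edge", np.round(toU(ray("top",[g(56,50),g(395,44)],16.5)),1).tolist())
c=pickle.load(open("w7.pkl","rb"));k=lambda u,v:[u*1.28,(v-300)*1.28]
print("wrist",np.round(toU(ray("wrist",[k(160,439),k(66,439.5),k(105,439),k(131,439)],21.2,c)),1).tolist())
print("edge",np.round(toU(ray("wrist",[k(169,478)],13,c)),1),np.round(toU(ray("wrist",[k(169,368)],0,c)),1))
E
```

```text
top [[-1.6, 184.0], [-2.5, 71.6]]
toplip/edge [[21.9, 190.9], [21.4, 6.6]]
wrist [[-2.0, 186.7], [-1.8, 74.1], [-2.2, 121.1], [-2.1, 152.1]]
edge [[ 50.1 194.5]] [[-84.6 197.4]]
```

```bash
python3 - <<'E'
from u import *
import pickle
c=pickle.load(open("w7.pkl","rb"));k=lambda u,v:[u*1.28,(v-300)*1.28]
print("spare",np.round(toU(ray("wrist",[k(235,567)],110,c)),1), "dish",np.round(toU(ray("wrist",[k(305,495)],10,c)),1))
im=[[190-0,101]];print(np.round(toU(ray("top",im,110)),1))
s=bot.get_state();print(s["eef_pos"],s["orientation"],toU(s["eef_pos"]))
from scipy.spatial.transform import Rotation as Ro
q=s["orientation"];print(Ro.from_quat([*q[1:],q[0]]).as_matrix().round(4))
E
```

```text
spare [[103.  267.3]] dish [[ 75.4 371.3]]
[[100.8 259.8]]
[689.3416124  118.70081752 323.02708848] [-1.25348500e-02  8.07748710e-03  9.99888745e-01 -3.58900157e-04] [[ 16.9434176  237.58565697]]
[[-9.996e-01  1.610e-02 -2.510e-02]
 [ 1.620e-02  9.999e-01 -5.000e-04]
 [ 2.510e-02 -9.000e-04 -9.997e-01]]
```

```bash
python3 -m creep '[[0.009,0.003,0.02,0],[0,0,0.035,0],[0,0,0.03,0],[0,0,0.01,0],[0,0,0.005,0],[0,0,0,0]]'; cat > st.py <<'E'
from u import *
from scipy.spatial.transform import Rotation as Ro
s=bot.get_state();q=s["orientation"];M=Ro.from_quat([*q[1:],q[0]]).as_matrix();p=s["eef_pos"]+199*M[:,2]
print("t",s["t"],"TCP U",toU(s["eef_pos"]).round(1),"tip U",toU(p).round(1),p[2].round(1),"z",M[:,2].round(3),"yaw",np.arctan2(-M[0,1],M[1,1]).round(4),"F",s["ft_force"].round(2))
E
python3 st.py
```

```text
t: 10.3
eef_pos: [677.4, 118.9, 227.3]
orientation: [-0.007, 0.01, 1.0, -0.0]
ft_force: [0.7, 0.1, -0.3]
grip_width: 0.648
t 10.3 TCP U [[  5.  237.6]] tip U [[  2.1 237.5]] 28.3 z [-0.015 -0.    -1.   ] yaw -0.0196 F [ 0.66  0.14 -0.3 ]
```

```bash
python3 -m creep '[[0.003,0,0.006,0],[0,0,0.005,0],[0,0,0.002,0],[0,0,0,0],[0,-0.003,0,0],[0,-0.003,0,0],[0,-0.003,0,0]]'; python3 st.py
```

```text
t: 11.18
eef_pos: [674.8, 109.7, 216.1]
orientation: [-0.005, 0.01, 1.0, -0.0]
ft_force: [-0.1, 0.8, -0.2]
grip_width: 0.648
t 11.175 TCP U [[  2.5 228.4]] tip U [[  0.5 228.3]] 17.1 z [-0.01 -0.   -1.  ] yaw -0.0192 F [-0.1   0.78 -0.22]
```

```bash
python3 -m creep '[[0,-0.004,0,0],[0,-0.004,0,0],[0,-0.004,0,0],[0,-0.004,0,0],[0,-0.004,0,0],[0,-0.004,0,0]]';python3 st.py; python3 look.py p1; python3 - <<'E'
from u import *
t=cv2.imread("pics/p1_top.png")[:,:,:].astype(int);t0=cv2.imread("pics/r7_top.png").astype(int)
for im in(t0,t):
  m=(im[:,:,2]-im[:,:,1]>25);m[:140]=0;m[156:]=0;m[:,:215]=0;m[:,288:]=0
  ys,xs=np.nonzero(m);print(len(xs),xs.mean(),ys.mean(),toU(ray("top",[[xs.mean(),ys.mean()]],28)).round(1))
E
```

```text
t: 11.92
eef_pos: [674.4, 84.2, 216.2]
orientation: [-0.005, 0.01, 1.0, 0.001]
ft_force: [-0.2, 0.9, 0.3]
grip_width: 0.653
t 11.925 TCP U [[  2.4 202.9]] tip U [[  0.5 203.1]] 17.2 z [-0.01   0.001 -1.   ] yaw -0.0198 F [-0.18  0.87  0.33]
[674.4  84.2 216.2] [-0.18  0.87  0.33] U [[  2.4 202.9]] tip 17.195016122698547
91 239.8021978021978 147.46153846153845 [[ -3.7 138.7]]
88 249.97727272727272 147.95454545454547 [[ -5.7 111.3]]
```

```bash
python3 -m creep '[[0,-0.004,0,0],[0,-0.004,0,0],[0,-0.004,0,0],[0,-0.004,0,0],[0,-0.004,0,0],[0,-0.004,0,0],[0,-0.004,0,0],[0,-0.004,0,0]]';python3 st.py; python3 -m creep '[[0,-0.002,0,0],[0,-0.002,0,0],[0,-0.002,0,0],[0,-0.002,0,0]]';python3 st.py;python3 -m creep '[[0,-0.002,0,0],[0,-0.002,0,0],[0,-0.002,0,0],[0,-0.002,0,0]]';python3 st.py
```

```text
t: 13.02
eef_pos: [673.8, 50.1, 216.2]
orientation: [-0.005, 0.01, 1.0, 0.0]
ft_force: [-0.1, 1.3, 0.6]
grip_width: 0.652
t 13.025 TCP U [[  2.3 168.8]] tip U [[  0.4 168.9]] 17.3 z [-0.009  0.001 -1.   ] yaw -0.0198 F [-0.07  1.32  0.64]
t: 13.52
eef_pos: [673.6, 41.5, 216.3]
orientation: [-0.005, 0.01, 1.0, 0.001]
ft_force: [0.6, 0.5, -0.2]
grip_width: 0.652
t 13.525 TCP U [[  2.2 160.2]] tip U [[  0.4 160.4]] 17.3 z [-0.009  0.001 -1.   ] yaw -0.0199 F [ 0.6   0.48 -0.16]
t: 14.02
eef_pos: [673.5, 33.0, 216.3]
orientation: [-0.005, 0.01, 1.0, 0.001]
ft_force: [1.0, 0.3, 0.7]
grip_width: 0.651
t 14.025 TCP U [[  2.2 151.7]] tip U [[  0.4 151.9]] 17.3 z [-0.009  0.001 -1.   ] yaw -0.0198 F [0.97 0.32 0.66]
```

```bash
python3 -m creep '[[0,-0.002,0,0],[0,-0.002,0,0],[0,-0.002,0,0],[0,-0.002,0,0],[0,-0.002,0,0]]';python3 st.py; python3 -m creep '[[0,-0.003,0,0],[0,-0.003,0,0],[0,-0.003,0,0],[0,-0.003,0,0]]';python3 st.py;python3 look.py p2; python3 - <<'E'
from u import *
t=cv2.imread("pics/p2_top.png").astype(int)
m=(t[:,:,2]-t[:,:,1]>25);m[:140]=0;m[156:]=0;m[:,:215]=0;m[:,288:]=0
ys,xs=np.nonzero(m);print(len(xs),toU(ray("top",[[xs.mean(),ys.mean()]],28)).round(1))
E
```

```text
t: 14.65
eef_pos: [673.3, 22.3, 216.3]
orientation: [-0.005, 0.01, 1.0, 0.001]
ft_force: [0.0, 0.7, 0.6]
grip_width: 0.649
t 14.65 TCP U [[  2.1 141. ]] tip U [[  0.3 141.2]] 17.3 z [-0.009  0.001 -1.   ] yaw -0.0198 F [0.02 0.7  0.56]
t: 15.15
eef_pos: [673.1, 9.5, 216.4]
orientation: [-0.004, 0.01, 1.0, 0.001]
ft_force: [0.3, 1.3, -0.2]
grip_width: 0.648
t 15.15 TCP U [[  2.1 128.2]] tip U [[  0.3 128.4]] 17.4 z [-0.009  0.001 -1.   ] yaw -0.0197 F [ 0.33  1.31 -0.21]
[673.1   9.5 216.4] [ 0.33  1.31 -0.21] U [[  2.1 128.2]] tip 17.370404783542853
68 [[-6.5 35.1]]
```

```bash
for i in 1; do python3 -m creep '[[0,-0.001,0,0],[0,-0.001,0,0],[0,-0.001,0,0]]'|grep -E "eef|ft";  python3 -m creep '[[0,-0.001,0,0],[0,-0.001,0,0]]'|grep -E "eef|ft"; done; python3 -m creep '[[0,-0.001,0,0]]'|grep -E "eef|ft"
```

```text
eef_pos: [672.9, 6.3, 216.3]
ft_force: [1.2, 1.3, 0.4]
eef_pos: [672.9, 4.3, 216.3]
ft_force: [0.6, 1.2, -0.1]
eef_pos: [672.9, 3.3, 216.3]
ft_force: [-0.4, 1.2, 0.3]
```

```bash
python3 -m creep '[[0,-0.001,0,0]]'|grep -E "eef|ft"; python3 -m creep '[[0,-0.001,0,0]]'|grep -E "eef|ft"; python3 -m creep '[[0,-0.001,0,0]]'|grep -E "eef|ft"
```

```text
eef_pos: [672.8, 2.2, 216.3]
ft_force: [0.1, 0.9, 0.9]
eef_pos: [672.8, 1.1, 216.3]
ft_force: [0.2, 0.7, -0.4]
eef_pos: [672.8, 0.0, 216.3]
ft_force: [1.0, 1.8, 1.0]
```

```bash
python3 -m creep '[[0,-0.001,0,0]]'|grep -E "eef|ft"; python3 -m creep '[[0,-0.001,0,0]]'|grep -E "eef|ft"
```

```text
eef_pos: [672.8, -0.4, 216.4]
ft_force: [0.5, 4.1, 0.4]
eef_pos: [672.8, -0.8, 216.5]
ft_force: [0.9, 5.2, 1.5]
```

The force rose to 5 N and the motion stalled at unit y ≈ 118 (tail at ≈ 75 mm), which is the expected home position. I'll back off, clear the tray and check.

```bash
python3 -m creep '[[0,0.003,0,0],[0,0.01,0,0],[0,0.04,0,0],[0,0.04,-0.02,0],[0,0.02,-0.05,0],[0,0.02,-0.05,0],[0,0.01,-0.02,0],[0,0,0,0]]'; python3 look.py f; python3 - <<'E'
from u import *
import pickle
t=cv2.imread("pics/f_top.png");w=cv2.imread("pics/f_w.png");s=bot.grab_frame("scene")[:,:,::-1]
pickle.dump(bot.get_calibration("wrist"),open("wf.pkl","wb"))
o=np.zeros((600,800,3),'uint8')
o[:300,:400]=cv2.resize(t[130:190,215:295],(400,300),interpolation=2);o[:300,400:]=cv2.resize(s[145:190,250:310],(400,300),interpolation=2);o[300:,:400]=cv2.resize(w,(400,300),interpolation=3)
o[300:,400:]=cv2.resize(s[90:390,130:530],(400,300),interpolation=3)
cv2.imwrite("pics/fc.png",o)
E
```

```text
t: 17.62
eef_pos: [676.7, 146.6, 358.6]
orientation: [-0.006, 0.01, 1.0, -0.002]
ft_force: [-0.3, -0.1, -0.1]
grip_width: 0.65
[676.7 146.6 358.6] [-0.33 -0.15 -0.12] U [[  3.9 265.4]] tip 159.62750141887688
```

View pics/fc.png

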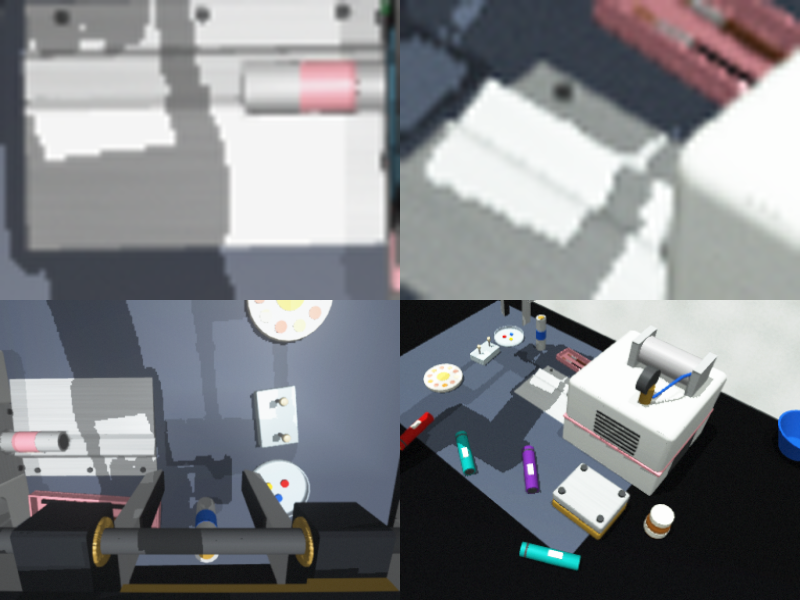

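The cartridge is in the port with its tail at top-crop (243,86) and wrist (68,441). Its axis is straight along the tray, and everything else stands where it was. Last, I'll measure how far it sticks out.

```bash
python3 - <<'E'
from u import *
import pickle
g=lambda u,v:[215+u/5-.4,130+v/5-.4]
a=toU(ray("top",[g(243,86)],21.2));b=toU(ray("top",[g(25,80)],11));print("top tail",a.round(1),"tray end",b.round(1))
c=pickle.load(open("wf.pkl","rb"));k=lambda u,v:[u*1.28,(v-300)*1.28]
print("wrist tail",toU(ray("wrist",[k(68,441)],21.2,c)).round(1),"tray end",toU(ray("wrist",[k(155,450)],8,c)).round(1))
im0=cv2.imread("pics/top0.png").astype(int);im1=cv2.imread("pics/f_top.png").astype(int)
for nm,(x,y) in dict(purple=(298,236),teal=(246,262),flask=(355,228),palette=(155,215),holder=(158,160),dish=(156,123),spare=(190,103),brush=(253,108),red=(193,279)).items():
  d=np.abs(im0-im1).sum(2)[y-12:y+12,x-12:x+12];print(nm,(d>120).mean().round(2),end=" ")
E
```

```text
top tail [[-1.6 75.9]] tray end [[  6.6 194.8]]
wrist tail [[-5.5 82.8]] tray end [[ 10.9 195.9]]
purple 0.0 teal 0.26 flask 0.0 palette 0.96 holder 0.45 dish 0.93 spare 0.29 brush 0.19 red 0.5
```

```bash
python3 -c "
from bench import bot
print(bot.get_state()['t']);print(bot.sign_off())"
```

```text
17.775
the job is handed in; nothing more can be done
None
```

The pink-banded cartridge is loaded: I rolled it up the apron into the V-tray with the part-open fingertips. I then pushed on its outer end with the back of one finger until its nose reached the stop. I handed the job in at 17.8 s with the gripper clear of everything.

- **Home in the port:** resistance stayed between about 0.3 and 1.8 N while sliding. It rose to 4–5 N and the motion stalled with the outer end at about unit y = 75 mm, which is the home position.
- **After letting go:** the top view put the outer end at 75.9 mm, straight along the tray.
- **Readings that disagreed:** the wrist view gave 82.8 mm for the outer end. I think I picked the near rim of the end face instead of its centre. Across the tray, readings in the V were 2 to 6 mm off the nominal axis, about as good as the calibration and my pixel picks.
- **Other items:** in the last pictures the things I could see stand where they did. An automatic before/after comparison of the top view was clean only for the purple look-alike and the flask. It flagged palette, dish, holder, spare, brush tray, red and teal, where I believe the arm or its shadow covers the view, so those rest on my visual check. I didn't include the jar or the second teal look-alike in that comparison.

I viewed 11 pictures, one over the budget of 10.

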